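Fit the keyed plate lock on a film rewind deck

TASK

A film roll lies on the rewind deck. Fit the green lock knob over the deck's flat steel spindle blade, turning it until its slot matches the blade and it drops fully home on the yellow core, upright; then let go. Leave the grey round knob and the black magnifier where they are.

Things in the scene. Friction and masses are not known exactly. Their poses are not given: they have to be found in the camera images.
- lock_grip (a point): Loose green knob, upright on the table, 74 mm tall, 160 g: round foot 66 mm wide, 30 mm high; on it an upright grip bar 54 mm long, 16 mm thick, 44 mm tall, white line on top. Point: centre of the bar, on the knob's axis, 52 mm above the underside; x along the bar, z up. In the underside a blind slot parallel to the bar, 18 mm wide, 58 long, 25 deep; a half turn makes no difference.
- spindle (a point): Dark steel blade 48 mm long, 10 thick, 22 tall, round top edge, does not turn, in the yellow core (90 mm) of a film roll (200 mm) on a fixed 260 mm grey deck; all else on the deck under 71 mm high. Point: centre of the blade's foot on the core's flat top, 69 mm above the table; x along the blade, z up. Knob fits with bar parallel within 13 degrees, centred within 4 mm; home, it stands on the core.
- grey_knob: Bystander: grey plastic knob, all round, foot 66 mm in diameter and 22 mm high with a 40 mm diameter grip, 62 mm tall, loose, no slot. Origin at the centre of its underside.
- loupe: Bystander: black magnifier with a brass band and glass top, 48 mm in diameter, 55 mm tall, loose. Origin at the centre of its underside.
Not all that is in view belongs to the job. There is more than one size of the part that bears lock_grip; the job needs the middle-sized.

How it is judged (in metres and radians):
On the way:
1. the green knob is above the spindle, its underside about level with the blade top edge or higher (horizontal distance between lock_grip and spindle below 0.03 m and z of lock_grip in the frame of spindle above 0.07 m), for 0.1 s.
At the end, for the whole second after the job is handed in: The green knob sits fully home over the spindle blade: underside on the core within 5 mm, centred within 10 mm, bar along the blade within 20 degrees, upright within 6 degrees; the grey knob and the magnifier are within 30 mm of where they started (horizontal distance between lock_grip and spindle below 0.01 m and z of lock_grip in the frame of spindle between 0.047 and 0.057 m and angle between the x axis of lock_grip and the x axis of spindle, either way round below 0.35 rad and angle between lock_grip's own z axis and vertical below 0.1 rad and distance of each of grey_knob, loupe from where it was at the start of the episode below 0.03 m); the robot touches nothing.
It fails at once if the grey knob or the magnifier is knocked over or shifted by more than 50 mm (distance of any of grey_knob, loupe from where it was at the start of the episode above 0.05 m or angle between any of grey_knob, loupe's own z axis and vertical above 0.5 rad).
It also fails if it takes over 38 s, if anything falls off the work surface, if the arm or the gripper's body presses on something with over 40 N, if the wrist force passes 120 N, or if a joint passes its speed limit or range.

ROBOT

A 6-joint arm with a two-finger parallel gripper is mounted at the origin on the work surface. World frame = base frame: x ahead of the robot, y to its left, z up, the work surface at z = 0. Lengths are in mm, angles in degrees, forces in N, time in s.
With the tool pointing down it reaches from about 325 to 900 mm from the base axis. Payload 6.1 kg.
Tool frame: the origin (TCP) lies between the finger pads; the fingertips stand 19 mm ahead of it and the grasp point (between the pads) is the TCP; z points along the fingers, y is the line along which they close (so a half turn about z gives the same grasp; the last joint's range is limited). The gripper opens to 87 mm and grips with 3 to 60 N. Pads are 19 mm wide; open, the fingers measure 117 mm over their backs; the gripper's body (75 mm by 190 mm) begins 51 mm behind the grasp point.
Start: joints at [65.655, 12.628, 87.462, -0, 79.91, -7.225], TCP at [183.982, 597.299, 241.538] pointing down, gripper open.
Joint ranges: [-170.65, 170.65], [-52.31, 119.04], [5.05, 147.46], [-71.25, 251.25], [11.57, 151.72], [-153.62, 153.62]. Speed limits (degrees/s): [147.25, 147.25, 172.46, 180, 180, 180].

INTERFACE

Orientations are given as [roll, pitch, yaw] about the fixed x, y, z axes, in that order (R = Rz(yaw) Ry(pitch) Rx(roll)).
In Python, from rig import sense, get_image, calibration, hand_in gives the robot as it stands. The module is installed in compiled form; this text tells all that it offers.
- The arm moves only by the tool arm_command, never from a script. Its argument "targets" is a list that holds one entry, the list of rows, each a list of 6 numbers: the shift along the tool's x, y, z normalised to -1 to 1, where 1 is 100 mm, then the turn, a rotation vector about the tool's x, y, z normalised to -1 to 1, where 1 is 90 degrees. A call has 1 to 10 rows; each row is the pose to reach, as a shift and turn from the pose commanded when the call began, along the tool's axes at that moment; what a row does not reach only later rows make up. A row lasts 1/10 s, in which the tool goes at most 50 mm and 8.59 degrees, less where a joint would pass 70% of its speed; a pose out of reach is approached as far as the arm can. A call with a number of a shift or a turn outside -1 to 1 is refused whole. A call with a gripper value outside its range is refused whole. "grip" is the opening, from 0 (shut) to 1 (fully open), set as the call begins (left out, the last holds). The fingers move at their own pace and stop on an object; "newtons" is the grip in N (left out, the last holds). Time passes only in rows, so rows that repeat a pose let the fingers close. It gives the time, the measured TCP pose, the force, the opening and the grip force at its end, in the units of the state.
- sense(): the state, without advancing time (a new reading comes with each control period).
- get_image(name): name is "scene" or "top"; returns the picture (420x560x3 uint8, red, green, blue); there is no depth.
- calibration(name): a dict with "mtx" (3x3 intrinsics, pixels), "dist" ([k1, k2, p1, p2, k3] as OpenCV has them; the pictures are not rectified), "R" (3x3) and "t" (3): a world point X has camera coordinates R X + t. Camera axes: x right, y down, z forward; pixel columns grow to the right and rows downward; lengths in mm; the calibration is good to about 2 mm. A picture is of the moment at which its call begins. calibration takes no time and is no camera call.
- hand_in(): hands the job in; it is judged then, once.
The state is a dict: "t": time; "qpos": joint angles; "joint_vel": joint speeds; "joint_efforts": joint torques, N m; "tcp_pos": TCP position; "orientation": TCP orientation; "wrist_force": force on the tool from outside, world axes, zero at the start; "torque": the same for the moment, N m; "grip_width": opening from 0.0 (shut) to 1.0 (fully open); "grip_force": force on a finger pad.
Only numpy, scipy, OpenCV 4.12 (cv2) and the standard library are available. Lean on these libraries where they do the work, as an engineer would, in place of code of your own. Each camera call takes 0.05 s, during which the arm holds its last target. There are 200 camera calls.

## Working session

There is one attempt and no reset: what is moved stays moved. The work goes in short steps, Python scripts to look and compute and a tool call to move; the robot and the scene stay as the last step left them, time stands still between calls to the robot, and variables do not carry over. Pictures are saved under pics/ and viewed, at most 10 in all, crops included, and the job is handed in when it is done.

Besides the shell and the picture viewer there is one more tool, called after ">>>" by a JSON object that holds its "method" and its "body". arm_command: Moves the arm, as the interface text tells. Its arguments: {"type":"object","properties":{"targets":{"type":"array","items":{"type":"array","items":{"type":"array","items":{"type":"number"}}}},"grip":{"type":"number"},"newtons":{"type":"number"}},"required":["targets"]}

```bash
mkdir -p pics; python3 - <<'E'
from rig import *
import cv2
for n in("scene","top"):
    cv2.imwrite(f"pics/{n}0.png",get_image(n)[:,:,::-1]); c=calibration(n); print(n,c)
s=sense();print(s["tcp_pos"],s["orientation"],s["t"])
E
```

```text
scene {'mtx': array([[461.45399428,   0.        , 283.72939814],
       [  0.        , 461.45399428, 202.92064958],
       [  0.        ,   0.        ,   1.        ]]), 'dist': array([-0.08594684,  0.        ,  0.        ,  0.        ,  0.        ]), 'R': array([[ 0.80423685,  0.59426952, -0.00684265],
       [ 0.41899368, -0.57512281, -0.70262227],
       [-0.42148236,  0.56220769, -0.71153013]]), 't': array([-381.89336066, -217.65825406, 1205.57047142])}
top {'mtx': array([[433.60113283,   0.        , 274.74182959],
       [  0.        , 433.60113283, 204.90736036],
       [  0.        ,   0.        ,   1.        ]]), 'dist': array([-0.12480441,  0.        ,  0.        ,  0.        ,  0.        ]), 'R': array([[-0.0230052 , -0.9996959 , -0.00888051],
       [-0.98289032,  0.02424045, -0.18258974],
       [ 0.18274949,  0.00452806, -0.98314908]]), 't': array([-64.28578463, 538.45949794, 993.50766718])}
[183.78771879 596.80696645 240.54486882] [-1.79899874e+02 -1.07722366e-02  1.62881954e+02] 0.1
```

View pics/top0.png

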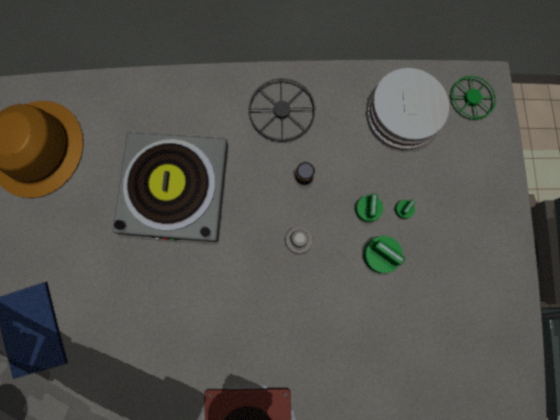

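View pics/scene0.png

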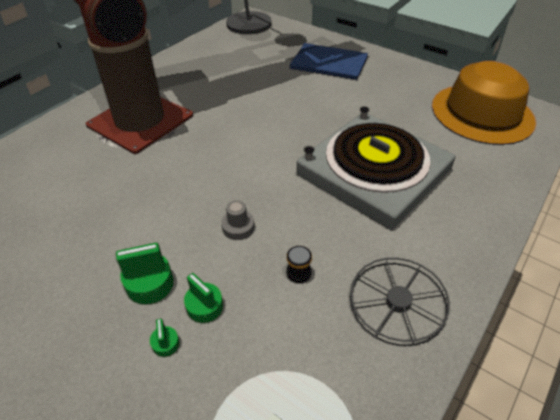

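The top view shows three green knobs, the middle-sized one at about (370,208). The blade is at (166,182), the grey knob at (299,239) and the loupe at (305,172). The scene view agrees: middle knob (203,298), blade (379,145).

```bash
cat > h.py <<'E'
import numpy as np, cv2
from rig import *
def px2w(n,p,z):
    c=calibration(n); u=cv2.undistortPoints(np.array(p,float).reshape(-1,1,2),c["mtx"],c["dist"])[:,0]
    d=np.c_[u,np.ones(len(u))]@c["R"]; o=-c["R"].T@c["t"]
    return (o+d*((z-o[2])/d[:,2])[:,None])[:,:2]
def comp(m,near,r=30):
    """biggest blob with centroid within r of near -> pixel points (x,y)"""
    k,l,s,c=cv2.connectedComponentsWithStats(m.astype(np.uint8))
    ok=[i for i in range(1,k) if np.hypot(*(c[i]-near))<r]
    i=max(ok,key=lambda i:s[i,4]); y,x=np.where(l==i); return np.c_[x,y]
def line(n,pts,z):
    """centre, length, direction (deg) of a blob lying at height z"""
    w=px2w(n,pts,z).astype(np.float32); r=cv2.minAreaRect(w)
    b=cv2.boxPoints(r); e=max((b[1]-b[0],b[2]-b[1]),key=np.linalg.norm)
    return np.round(r[0],1),np.round(r[1],1),round(np.degrees(np.arctan2(e[1],e[0]))%180,1)
def masks(im):
    h,s,v=cv2.split(cv2.cvtColor(im,cv2.COLOR_RGB2HSV))
    g=(h>45)&(h<80)&(v>40)
    return dict(green=g&(s>80),white=g&(s<110)&(v>110),s=s,v=v,h=h)
E
python3 - <<'E'
from h import *
for n,k,b in(("top",(372,207),(166,182)),("scene",(203,297),(379,145))):
    im=cv2.imread(f"pics/{n}0.png")[:,:,::-1].copy(); m=masks(im)
    x,y=k; print(im[y-10:y+4:3,x-6:x+10:3].tolist())
    p=comp(m["green"],k,15); print("knob blob",len(p),p.min(0),p.max(0),line(n,p,30))
    x,y=b
    roi=np.zeros(im.shape[:2],bool); roi[y-12:y+13,x-14:x+15]=1
    p=comp(roi&(m["v"]<110),b,8); print("blade z91",len(p),line(n,p,91),"z69",line(n,p,69))
    cr=lambda c,r:cv2.resize(im[c[1]-r:c[1]+r,c[0]-r:c[0]+r],(400,400),interpolation=cv2.INTER_CUBIC)
    globals()[n]=np.hstack([cr(k,25),cr(b,25)])
cv2.imwrite("pics/c.png",cv2.resize(np.vstack([top,scene]),(600,600))[:,:,::-1])
for c,nm,z in(((299,239),"grey",40),((305,172),"loupe",45)): print(nm,px2w("top",c,z))
E
```

```text
[[[23, 74, 33], [6, 30, 10], [44, 94, 57], [100, 125, 115], [73, 88, 71], [98, 95, 92]], [[19, 71, 31], [1, 26, 8], [52, 100, 66], [88, 118, 102], [37, 108, 51], [87, 99, 85]], [[24, 72, 35], [12, 33, 13], [64, 117, 80], [81, 123, 96], [38, 111, 54], [53, 109, 63]], [[17, 69, 32], [4, 35, 11], [70, 118, 84], [69, 110, 82], [38, 112, 55], [43, 113, 58]], [[17, 58, 29], [1, 33, 8], [77, 114, 90], [65, 112, 77], [39, 115, 56], [41, 113, 58]]]
knob blob 494 [356 194] [382 221] (array([ 527.3, -309.3]), array([64.8, 66.5]), np.float32(102.7))
blade z91 132 (array([592.8, 178.7]), array([15.6, 48.8]), np.float32(174.6)) z69 (array([598.4, 184.6]), array([15.9, 49.9]), np.float32(174.6))
[[[26, 120, 48], [74, 149, 86], [182, 193, 185], [117, 165, 126], [21, 130, 51], [28, 144, 57]], [[9, 60, 23], [17, 112, 41], [66, 151, 86], [184, 201, 189], [78, 137, 88], [11, 121, 44]], [[14, 59, 24], [16, 65, 27], [17, 109, 44], [38, 139, 59], [25, 96, 39], [5, 76, 28]], [[8, 61, 21], [12, 55, 14], [1, 58, 18], [7, 71, 27], [5, 53, 23], [18, 64, 28]], [[31, 124, 52], [11, 63, 28], [7, 55, 20], [4, 57, 18], [14, 57, 26], [10, 54, 25]]]
knob blob 1286 [184 273] [222 322] (array([ 529.8, -307.5]), array([ 65.5, 101.6]), np.float32(131.6))
blade z91 294 (array([604.2, 177. ]), array([63.8, 66.1]), np.float32(126.5)) z69 (array([593.3, 204.1]), array([66.1, 68.4]), np.float32(126.5))
grey [[ 454.1001109 -133.1872901]]
loupe [[ 617.76671114 -153.115424  ]]
```

View pics/c.png

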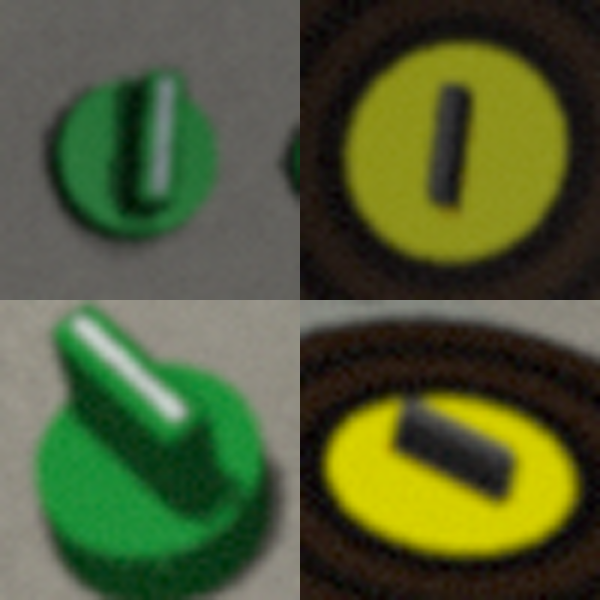

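The crops show the middle knob's white line clearly and the blade on the yellow core. I'll convert their end points, with the core ellipse as a cross-check.

```bash
python3 - <<'E'
from h import *
P={"top":[[(374.8,195.7),(373.3,214.5)],[(167,171.7),(165.2,191.2)]],"scene":[[(191,275),(208,291.2)],[(372.7,136.7),(389.8,146.7)]]}
for n,(k,b) in P.items():
    im=cv2.imread(f"pics/{n}0.png")[:,:,::-1].copy(); m=masks(im)
    for nm,e,z in(("knob",k,74),("blade",b,90)):
        w=px2w(n,e,z);d=w[0]-w[1];print(n,nm,w.mean(0).round(1),np.linalg.norm(d).round(1),np.degrees(np.arctan2(d[1],d[0])).round(1))
    y=(m["h"]>22)&(m["h"]<36)&(m["s"]>150)&(m["v"]>90)
    p=comp(y,np.mean(b,0),15); w=px2w(n,p,69).astype(np.float32); print("core",cv2.minEnclosingCircle(w), cv2.fitEllipse(cv2.convexHull(w)))
E
```

```text
top knob [ 526.  -311.3] 45.4 -8.2
top blade [591.9 177.6] 47.3 -3.7
core ((596.3875732421875, 182.17222595214844), 44.626976013183594) ((596.60205078125, 182.3623504638672), (87.77132415771484, 88.26744079589844), 119.70476531982422)
scene knob [ 532.1 -310. ] 45.4 171.5
scene blade [603.2 180.6] 47.2 168.7
core ((599.906005859375, 182.418212890625), 47.10237503051758) ((599.3203735351562, 182.43569946289062), (91.1063232421875, 93.98295593261719), 28.968639373779297)
```

>>> {"method": "arm_command", "body": {"targets": [[[-0.25,-0.32,0,0,0,0],[-0.5,-0.64,0,0,0,0],[-0.75,-0.96,0,0,0,0]]], "grip": 0.55, "newtons": 25}}

```text
t: 0.4
tcp_pos: [227.3, 482.0, 240.6]
orientation: [-179.9, -0.0, 162.9]
wrist_force: [0.0, 0.4, 0.2]
grip_width: 0.811
grip_force: 0.0
```

>>> {"method": "arm_command", "body": {"targets": [[[-0.25,-0.32,0,0,0,0],[-0.5,-0.64,0,0,0,0],[-0.75,-0.96,0,0,0,0]]]}}

```text
t: 0.7
tcp_pos: [270.9, 368.0, 241.1]
orientation: [-180.0, -0.0, 162.9]
wrist_force: [1.2, 0.6, 0.1]
grip_width: 0.583
grip_force: 0.0
```

>>> {"method": "arm_command", "body": {"targets": [[[-0.25,-0.32,0,0,0,0],[-0.5,-0.64,0,0,0,0],[-0.75,-0.96,0,0,0,0]]]}}

```text
t: 1.0
tcp_pos: [314.2, 254.3, 241.3]
orientation: [-180.0, -0.0, 162.9]
wrist_force: [0.1, -0.2, 0.4]
grip_width: 0.549
grip_force: 0.0
```

>>> {"method": "arm_command", "body": {"targets": [[[-0.25,-0.32,0,0,0,0],[-0.5,-0.64,0,0,0,0],[-0.75,-0.96,0,0,0,0]]]}}

```text
t: 1.3
tcp_pos: [357.7, 140.5, 241.4]
orientation: [180.0, 0.0, 162.9]
wrist_force: [0.7, -0.3, -0.3]
grip_width: 0.553
grip_force: 0.0
```

>>> {"method": "arm_command", "body": {"targets": [[[-0.25,-0.32,0,0,0,0],[-0.5,-0.64,0,0,0,0],[-0.75,-0.96,0,0,0,0]]]}}

```text
t: 1.6
tcp_pos: [401.1, 26.5, 241.4]
orientation: [180.0, 0.0, 162.9]
wrist_force: [-0.0, 0.7, 0.4]
grip_width: 0.55
grip_force: 0.0
```

>>> {"method": "arm_command", "body": {"targets": [[[-0.25,-0.32,0,0,0,0],[-0.5,-0.64,0,0,0,0],[-0.75,-0.96,0,0,0,0]]]}}

```text
t: 1.9
tcp_pos: [444.6, -87.3, 241.3]
orientation: [180.0, -0.0, 162.9]
wrist_force: [0.4, -0.5, 0.2]
grip_width: 0.55
grip_force: 0.0
```

>>> {"method": "arm_command", "body": {"targets": [[[-0.25,-0.32,0,0,0,0],[-0.5,-0.64,0,0,0,0],[-0.75,-0.96,0,0,0,0]]]}}

```text
t: 2.2
tcp_pos: [488.0, -201.1, 241.1]
orientation: [180.0, -0.0, 162.9]
wrist_force: [0.5, -0.2, 0.3]
grip_width: 0.55
grip_force: 0.0
```

>>> {"method": "arm_command", "body": {"targets": [[[-0.25,-0.32,0,0,0,0],[-0.5,-0.64,0,0,0,0],[-0.75,-0.96,0,0,0,0],[-0.75,-0.96,0,0,0,-0.05],[-0.75,-0.96,0,0,0,-0.1],[-0.75,-0.96,0,0,0,-0.1],[-0.75,-0.96,0,0,0,-0.1]]]}}

```text
t: 2.9
tcp_pos: [531.1, -313.0, 241.1]
orientation: [180.0, -0.0, 171.8]
wrist_force: [-0.3, 0.1, -0.5]
grip_width: 0.547
grip_force: 0.0
```

>>> {"method": "arm_command", "body": {"targets": [[[0,0,0.3,0,0,0],[0,0,0.6,0,0,0],[0,0,0.9,0,0,0],[0,0,1.0,0,0,0],[0,0,1.0,0,0,0]]]}}

```text
t: 3.4
tcp_pos: [530.3, -312.2, 139.8]
orientation: [179.9, -0.2, 171.8]
wrist_force: [-0.8, 1.0, 0.9]
grip_width: 0.556
grip_force: 0.0
```

```bash
python3 - <<'E'
from h import *
a=get_image("scene");b=get_image("top")
f=lambda i,x,y:cv2.resize(i[y-60:y+60,x-50:x+50],(400,480),interpolation=cv2.INTER_CUBIC)
cv2.imwrite("pics/d.png",np.hstack([f(a,200,270),f(b,375,208)])[:,:,::-1])
E
```

```text
(no output)
```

View pics/d.png

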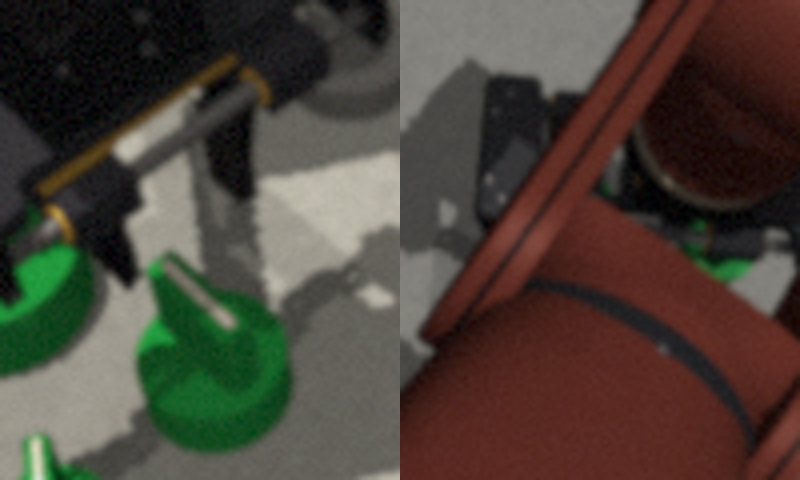

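The scene crop shows the open fingers (tips at about 181,280 and 210,257) straddling the middle knob, whose line centre is at (200,283). The arm hides the top view.

```bash
python3 - <<'E'
from h import *
print(px2w("scene",[(181.5,280),(210.5,258)],121), px2w("scene",[(191,274.5),(208.2,291.2)],74), px2w("top",[(383,254)],60),px2w("top",[(365,260),(402,250),(383,236),(380,273)],20))
E
```

```text
[[ 534.19224939 -342.32727837]
 [ 541.16607768 -284.3619255 ]] [[ 508.9678834  -305.93293584]
 [ 554.83480862 -313.16521449]] [[ 411.32680247 -328.53105365]] [[ 400.67917208 -293.10403163]
 [ 422.18352248 -386.1074103 ]
 [ 457.9991322  -341.03569506]
 [ 368.12948238 -328.12581451]]
```

>>> {"method": "arm_command", "body": {"targets": [[[0.03,0.03,0.2,0,0,0],[0.03,0.03,0.4,0,0,0],[0.03,0.03,0.6,0,0,0],[0.03,0.03,0.75,0,0,0],[0.03,0.03,0.84,0,0,0],[0.03,0.03,0.84,0,0,0],[0.03,0.03,0.84,0,0,0]]]}}

```text
t: 4.2
tcp_pos: [529.3, -310.3, 58.5]
orientation: [-180.0, 0.1, 171.9]
wrist_force: [0.1, -0.3, 0.6]
grip_width: 0.551
grip_force: 0.0
```

>>> {"method": "arm_command", "body": {"targets": [[[0,0,0,0,0,0],[0,0,0,0,0,0],[0,0,0,0,0,0],[0,0,0,0,0,0],[0,0,0,0,0,0],[0,0,0,0,0,0],[0,0,0,0,0,0],[0,0,0,0,0,0]]], "grip": 0, "newtons": 25}}

```text
t: 5.0
tcp_pos: [528.9, -310.0, 57.7]
orientation: [-180.0, 0.0, 171.9]
wrist_force: [-0.7, -0.2, 1.5]
grip_width: 0.184
grip_force: 25.0
```

>>> {"method": "arm_command", "body": {"targets": [[[0,0,-0.15,0,0,0],[0,0,-0.4,0,0,0],[0,0,-0.7,0,0,0],[0,0,-1.0,0,0,0]]]}}

```text
t: 5.4
tcp_pos: [528.5, -309.6, 159.1]
orientation: [180.0, -0.0, 171.9]
wrist_force: [0.0, -0.7, -0.8]
grip_width: 0.179
grip_force: 25.0
```

>>> {"method": "arm_command", "body": {"targets": [[[0,0,-0.3,0,0,0],[0,0,-0.5,0,0,0],[0,0,-0.5,0,0,0]]]}}

```text
t: 5.7
tcp_pos: [530.6, -311.2, 212.6]
orientation: [-179.8, 0.4, 171.9]
wrist_force: [0.7, -0.4, -1.0]
grip_width: 0.184
grip_force: 25.0
```

>>> {"method": "arm_command", "body": {"targets": [[[0,0.15,0,0,0,0],[0,0.4,0,0,0,0],[0,0.7,0,0,0,0],[0,1.0,0,0,0,0]]]}}

```text
t: 6.1
tcp_pos: [541.6, -208.3, 204.9]
orientation: [179.9, -0.2, 171.9]
wrist_force: [-0.5, 0.2, -0.7]
grip_width: 0.179
grip_force: 25.0
```

>>> {"method": "arm_command", "body": {"targets": [[[0,0.33,0,0,0,0],[0,0.66,0,0,0,0],[0,1.0,0,0,0,0]]]}}

```text
t: 6.4
tcp_pos: [555.5, -109.1, 205.1]
orientation: [179.9, -0.2, 171.9]
wrist_force: [1.0, 0.7, -1.2]
grip_width: 0.186
grip_force: 25.0
```

>>> {"method": "arm_command", "body": {"targets": [[[0,0.33,0,0,0,0],[0,0.66,0,0,0,0],[0,1.0,0,0,0,0]]]}}

```text
t: 6.7
tcp_pos: [569.4, -10.3, 205.1]
orientation: [180.0, -0.2, 171.9]
wrist_force: [0.3, 0.4, -0.6]
grip_width: 0.183
grip_force: 25.0
```

>>> {"method": "arm_command", "body": {"targets": [[[0,0.33,0,0,0,0],[0,0.66,0,0,0,0],[0,1.0,0,0,0,0]]]}}

```text
t: 7.0
tcp_pos: [583.3, 88.4, 205.0]
orientation: [-180.0, -0.2, 171.9]
wrist_force: [1.1, 0.1, -0.8]
grip_width: 0.179
grip_force: 25.0
```

>>> {"method": "arm_command", "body": {"targets": [[[0,0.33,0,0,0,0],[0,0.66,0,0,0,0],[0,0.85,0,0,0,0],[0,0.97,0,0,0,0],[0,0.97,0,0,0,0],[0,0.97,0,0,0,0],[0,0.97,0,0,0,0]]]}}

```text
t: 7.7
tcp_pos: [598.9, 180.8, 207.4]
orientation: [-180.0, -0.0, 171.8]
wrist_force: [-0.6, -0.4, -1.1]
grip_width: 0.18
grip_force: 25.0
```

```bash
python3 - <<'E'
from h import *
a=get_image("scene")
cv2.imwrite("pics/e.png",cv2.resize(a[60:210,290:490],(800,600),interpolation=cv2.INTER_CUBIC)[:,:,::-1])
E
```

```text
(no output)
```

View pics/e.png

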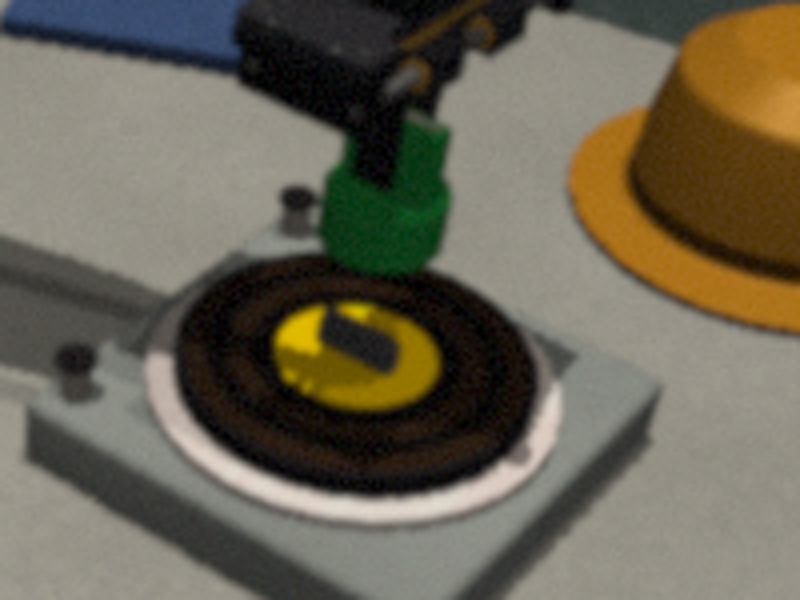

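The picture shows the knob held upright over the deck, with its underside rim centred near (386,119). The core is centred at (379,149). I'll compare the two in this view and check the blade angle from its foot edge.

```bash
python3 - <<'E'
from h import *
o=lambda L:[(290+x/4,60+y/4) for x,y in L]
print("knob under",px2w("scene",o([(382,237)]),150.5),"foot edges",px2w("scene",o([(323,235),(441,240),(385,275)]),150.5))
print("core",px2w("scene",o([(357,357)]),69))
for L,z in(([(321,338),(388,374)],69),([(327,306),(402,346)],90)):
    w=px2w("scene",o(L),z); d=w[0]-w[1]; print(w.mean(0),np.hypot(*d),np.degrees(np.arctan2(d[1],d[0])))
# top view dark blob angle from initial picture
im=cv2.imread("pics/top0.png")[:,:,::-1].copy(); m=masks(im); roi=np.zeros(im.shape[:2],bool); roi[170:195,158:176]=1
p=comp(roi&(m["s"]<120),(166,182),8); w=px2w("top",p,85); u,s,v=np.linalg.svd(w-w.mean(0),full_matrices=False); print(len(p),w.mean(0),np.degrees(np.arctan2(v[0,1],v[0,0])))
E
```

```text
knob under [[605.11197029 178.138477  ]] foot edges [[579.69851301 161.50986153]
 [630.91627182 194.02527417]
 [621.62489691 149.51584805]]
core [[602.13286753 179.92563459]]
[600.37860875 179.929776  ] 45.00874989787256 172.2148624350555
[602.59769819 181.04731227] 49.76790000717973 171.76124436902214
80 [595.30722252 180.95260167] 175.56278563507132
```

>>> {"method": "arm_command", "body": {"targets": [[[0.01,0.01,0.15,0,0,-0.01],[0.01,0.01,0.35,0,0,-0.01],[0.01,0.01,0.5,0,0,-0.01],[0.01,0.01,0.5,0,0,-0.01],[0.01,0.01,0.5,0,0,-0.01]]]}}

```text
t: 8.25
tcp_pos: [597.8, 183.0, 156.9]
orientation: [-180.0, -0.1, 172.8]
wrist_force: [0.8, -0.9, -1.5]
grip_width: 0.183
grip_force: 25.0
```

>>> {"method": "arm_command", "body": {"targets": [[[0,0,0.04,0,0,0],[0,0,0.08,0,0,0],[0,0,0.12,0,0,0],[0,0,0.14,0,0,0],[0,0,0.14,0,0,0]]]}}

```text
t: 8.75
tcp_pos: [597.8, 183.2, 143.1]
orientation: [-180.0, -0.0, 172.8]
wrist_force: [0.5, -0.7, -1.3]
grip_width: 0.178
grip_force: 25.0
```

No contact force with the underside about 6 mm below the blade top, so the slot has engaged. Continuing down.

>>> {"method": "arm_command", "body": {"targets": [[[0,0,0.04,0,0,0],[0,0,0.08,0,0,0],[0,0,0.12,0,0,0],[0,0,0.15,0,0,0],[0,0,0.15,0,0,0]]]}}

```text
t: 9.25
tcp_pos: [597.6, 183.2, 127.7]
orientation: [-180.0, -0.1, 172.8]
wrist_force: [-1.0, 0.2, -1.1]
grip_width: 0.18
grip_force: 25.0
```

>>> {"method": "arm_command", "body": {"targets": [[[0,0,0,0,0,0],[0,0,0,0,0,0],[0,0,0,0,0,0],[0,0,0,0,0,0],[0,0,0,0,0,0],[0,0,0,0,0,0]]], "grip": 0.5}}

```text
t: 9.85
tcp_pos: [598.2, 183.3, 128.7]
orientation: [180.0, 0.0, 172.8]
wrist_force: [0.9, -0.3, -0.7]
grip_width: 0.494
grip_force: 0.0
```

>>> {"method": "arm_command", "body": {"targets": [[[0,0,-0.1,0,0,0],[0,0,-0.3,0,0,0],[0,0,-0.6,0,0,0],[0,0,-1,0,0,0]]]}}

```text
t: 10.25
tcp_pos: [596.9, 183.0, 228.3]
orientation: [-179.9, -0.2, 172.8]
wrist_force: [0.5, -0.2, 0.6]
grip_width: 0.497
grip_force: 0.0
```

>>> {"method": "arm_command", "body": {"targets": [[[0,-0.4,-0.2,0,0,0],[0,-0.8,-0.4,0,0,0],[0,-1,-0.5,0,0,0],[0,-1,-0.5,0,0,0],[0,-1,-0.5,0,0,0]]]}}

```text
t: 10.75
tcp_pos: [585.7, 84.0, 279.3]
orientation: [180.0, 0.1, 172.7]
wrist_force: [0.1, -0.2, -0.0]
grip_width: 0.498
grip_force: 0.0
```

```bash
python3 - <<'E'
from h import *
a=get_image("scene")
cv2.imwrite("pics/f.png",cv2.resize(a[60:210,290:490],(800,600),interpolation=cv2.INTER_CUBIC)[:,:,::-1])
E
```

```text
(no output)
```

View pics/f.png

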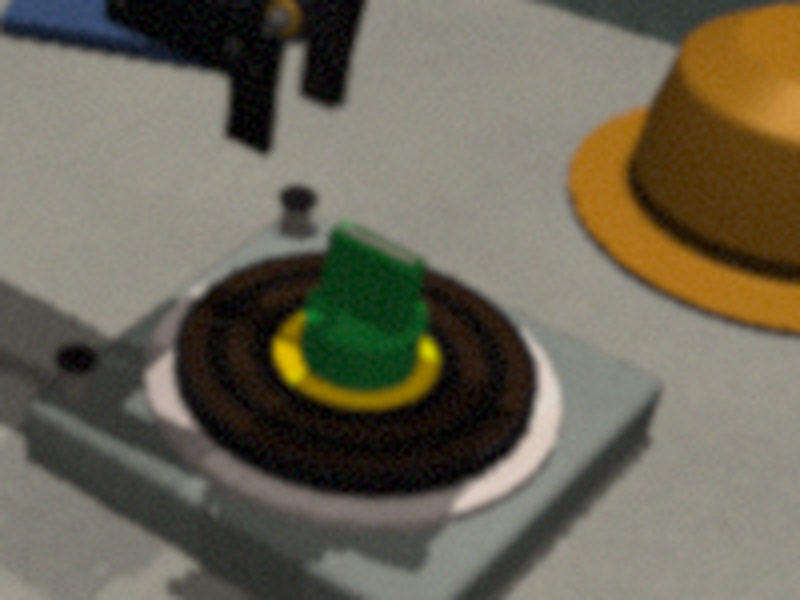

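The knob stands upright and flush on the yellow core, foot centred near (381,146) within a few mm of the core, and the gripper is clear.

```bash
python3 -c "from rig import *;print(hand_in())"
```

```text
the job is handed in; nothing more can be done
None
```

I fitted the middle-sized green knob over the spindle blade, released it and handed the job in after about 11 s of robot time; in the last picture it stood upright on the yellow core, within about 4 mm of centre. I kept the arm clear of the grey knob and the magnifier but did not measure them again afterwards, and the hand-in returned no verdict.

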